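# Close the test fixture's gap to the gauge mark

### The job

Set the jaw gap of the bench fixture for the next specimen: with a fingertip on top, roll the knurled wheel away from the robot, as many strokes as it takes, until the pointer on the moving jaw stands in line over the gauge mark (within the mark's own width), then take the hand away. Move the jaw by the wheel only: do not touch the jaw or the gauge mark, and do not pick up or disturb the specimens, tools and other loose things around.

Things in the scene. Friction and masses are not known exactly. Their poses are not given: they have to be found in the camera images.
- fixture: Bolted to the table: steel base plate x -75 to 105, y -170 to 170, 12 mm thick, and a grey deck on sprung feet that carries all the rest. Origin on the table under the jaws; x points away from the robot at yaw 0, y left along the jaw slide. From +y to -y: wheel in its fork (y 115), moving jaw, fixed jaw (y -30 to -70, x +-50, top 103 mm above the table). Far side (x 82): a graduated bar along y.
- wheel: Knurled steel wheel, 90 mm diameter, 24 wide, axis along the fixture's y; origin at its centre, fixture (0, 115, 93) mm. It stands between two 70 mm round cheeks 8 mm thick, so the outer 10 mm of the rim is clear. Turns easily (about 1 N at the rim), stays where left. Rolling its top to the fixture's +x closes the gap, 1 mm per 9 mm rolled at the rim; back opens it.
- wheel_top (a point): Highest point of the wheel's rim, above its axis, mid-width; 138 mm above the table at rest. Pressed, the deck with wheel, jaws and mark gives downwards on its feet, up to 8 mm, from about 5 N and 1.5 N more per mm, and comes back up when let go. This point sinks with it but does not turn with the wheel. Axes as the fixture's.
- jaw: The moving steel jaw with its pointer: a block 100 mm in x, 30 in y, top 103 mm above the table, that slides towards the fixture's -y to close, at most 30 mm; at the start it is at its open stop, centred at fixture y 45, the gap between the jaws 60 mm. Origin 18 mm above the table under the middle of the block. Not to be touched.
- pointer (a point): End of the pointer, a dark steel blade 3 mm wide that sticks out from the top of the moving jaw to the fixture's +x, over the graduated bar, its top 111 mm above the table. The point is the middle of the blade's top near its end (fixture x 84). Axes as the fixture's.
- mark (a point): The gauge mark, an upright bright steel plate 6 mm wide in y, 12 in x, on a small dark rider on the graduated bar. The point is the middle of its top edge, 106 mm above the table, fixture x 84, at the start 9 to 22 mm from the pointer to -y. The pointer passes 1 mm above it; in line means the same y in the fixture's frame. The rider stays put unless pushed.
- rider: The small dark rider, 18 mm in x and 16 in y, that carries the gauge mark on the graduated bar. Origin 18 mm above the table, on the fixture's x = 0, level with the mark in y. Not to be touched.
- specimen: Loose steel cylinder, 20 mm in diameter, 40 tall, standing on the fixture's base plate near its -y end. Leave alone.
- platen: Loose dark steel disc, 38 mm in diameter, 12 thick, on the base plate near its -y end. Leave alone.
- wrench: Loose open-ended wrench on the table, robot's side of the fixture. Leave alone.
- screwdriver: Loose screwdriver on the table beyond the fixture. Leave alone.
- jar: Loose jar, 56 mm in diameter, 70 tall, beyond the fixture. Leave alone.
- coupon: Loose flat aluminium test coupon, 120 mm long, 24 wide at its ends, 6 thick, on the table, robot's side of the fixture. Leave alone.
- mug: White mug, 80 mm in diameter, 90 tall, off to the right of the table. Leave alone.

How it is judged:
On the way:
1. the finger rolls the wheel and the jaw begins to close (contact force between the fingers and wheel above 0.5 N and y of pointer in the frame of fixture below 0.042 m), for 0.1 s.
At the end, for the whole second after the job is handed in: the pointer is within 3 mm of the middle of the gauge mark along the slide (within the mark's 6 mm width), the jaw at rest and the mark where it was (y of pointer in the frame of mark between -0.003 and 0.003 m and linear speed of jaw below 0.002 m/s and distance of mark from where it was at the start of the episode below 0.003 m); the robot touches nothing.
It fails at once if the moving jaw is touched by the robot (contact force between any of the fingers, the arm and jaw above 0.5 N).
It fails at once if the gauge mark or its rider is touched by the robot (contact force between any of the fingers, the arm and rider above 0.5 N).
It fails at once if a loose thing is lifted, carried or shifted by more than 15 mm (distance of any of specimen, platen, wrench, screwdriver, jar, coupon, mug from where it was at the start of the episode above 0.015 m).
It also fails if it takes over 51 s, if anything falls off the work surface, if the arm or the gripper's body presses on something with over 40 N, if the wrist force passes 120 N, or if a joint passes its speed limit or range.

### The arm

A 6-joint arm with a two-finger parallel gripper is mounted at the origin on the work surface. World frame = base frame: x ahead of the robot, y to its left, z up, the work surface at z = 0. Lengths are in m, angles in rad, forces in N, time in s.
With the tool pointing down it reaches from about 0.3 to 0.775 m from the base axis. Payload 14.6 kg.
Tool frame: the origin (TCP) lies midway between the tips of the shut fingers; the grasp point (between the pads) lies 19 mm behind it (ctrl.tcp_to_grasp is the distance from the TCP to the grasp point, in m); x points along the fingers, y is the direction in which the jaws open and shut, and the axes are right-handed (so a half turn about x gives the same grasp; the last joint's range is limited). The gripper opens to 94 mm and grips with 3 to 60 N. Pads are 16 mm wide; open, the fingers measure 119 mm over their backs; the gripper's body (75 mm by 177 mm) begins 78 mm behind the grasp point.
Start: joints at [1.097, 0.3, 1.521, -0, 1.321, -0.067], TCP at [0.218, 0.505, 0.177] pointing down, gripper open.
Joint ranges: [-3.03, 3.03], [-0.79, 2.21], [0.23, 2.52], [-1.04, 4.18], [0, 3.07], [-2.55, 2.55]. Speed limits (rad/s): [2.22, 2.22, 2.57, 3.14, 3.14, 3.14].

### API

Orientations are given as [roll, pitch, yaw] about the fixed x, y, z axes, in that order (R = Rz(yaw) Ry(pitch) Rx(roll)).
In Python, from station import ctrl gives the robot as it stands.
- The arm moves only by the tool jog_arm, never from a script. Its argument "rows" is one flat list of numbers, 7 for each row, row after row: the shift along the world's x, y, z in m, then the turn, a rotation vector about the world's x, y, z in degrees, then the closure, from 0 (fully open) to 1 (shut). A call has 1 to 8 rows; each row shifts and turns the commanded pose from where the row before left it; what a row does not reach is not made up. A row lasts 1/12 s, in which the tool goes at most 41.7 mm and 7.16 degrees, less where a joint would pass 70% of its speed; a pose out of reach is approached as far as the arm can. A call with a gripper value outside its range is refused whole. The fingers move at their own pace and stop on an object; "squeeze" is the grip in N (left out, the last holds). Time passes only in rows, so rows that do not move let the fingers close. It gives the time, the measured TCP pose, the force and the opening at its end, in the units of the state.
- ctrl.get_obs(): the state, without advancing time (a new reading comes with each control period).
- ctrl.camera(name): name is "scene" or "top"; returns (picture, depth): 400x640x3 uint8, red, green, blue; 400x640 float32, m along the optical axis (not along the pixel's ray), 0 where there is no reading.
- ctrl.camera_model(name): a dict with "K" (3x3 intrinsics, pixels), "extrinsics" (4x4, takes a point from camera to world coordinates). Camera axes: x right, y down, z forward; pixel columns grow to the right and rows downward; lengths in m; the calibration is good to about 2 mm. A picture is of the moment at which its call begins. camera_model takes no time and is no camera call.
- ctrl.hand_in(): hands the job in, once; it reports no verdict.
The state is a dict: "time_s": time; "qpos": joint angles; "joint_vel": joint speeds; "tau": joint torques, N m; "ee_pos": TCP position; "eef_rot": TCP orientation; "force": force on the tool from outside, world axes, zero at the start; "moment": the same for the moment, N m; "grip_width": finger opening in m.
Only numpy, scipy, OpenCV 4.12 (cv2) and the standard library are available. Lean on these libraries where they do the work, as an engineer would, in place of code of your own. Each camera call takes 0.05 s, during which the arm holds its last target.

## Working session

There is one attempt and no reset: what is moved stays moved. The work goes in short steps, Python scripts to look and compute and a tool call to move; the robot and the scene stay as the last step left them, time stands still between calls to the robot, and variables do not carry over. Pictures are saved under pics/ and viewed, and the job is handed in when it is done.

Besides the shell and the picture viewer there is one more tool, called after "Emit:" as a command line: name --argument value ..., lists and objects as JSON in quotes. jog_arm: Moves the arm, as the interface text tells. Its arguments: {"type":"object","properties":{"rows":{"type":"array"},"squeeze":{"type":"number"}},"required":["rows"]}

```bash
mkdir -p pics; ls; python3 - <<'E'
from station import ctrl
import cv2,numpy as np
o=ctrl.get_obs();print({k:np.round(v,3).tolist() for k,v in o.items()})
for n in("scene","top"):
    p,d=ctrl.camera(n);cv2.imwrite(f"pics/{n}0.png",p[:,:,::-1]);np.save(f"pics/{n}0.npy",d)
    m=ctrl.camera_model(n);print(n,np.round(m["K"],1).tolist(),np.round(m["extrinsics"],3).tolist())
E
```

```text
pics
{'time_s': 0.0, 'qpos': [1.097, 0.3, 1.522, -0.0, 1.321, -0.067], 'joint_vel': [0.0, 0.003, -0.002, -0.001, 0.001, 0.001], 'tau': [0.001, -53.18, -35.273, 0.071, 0.024, -0.0], 'ee_pos': [0.217, 0.505, 0.176], 'eef_rot': [-1.608, 1.57, -2.014], 'force': [0.973, 0.187, -0.487], 'moment': [0.032, -0.017, -0.032], 'grip_width': 0.094}
scene [[375.9, 0.0, 314.2], [0.0, 375.9, 195.4], [0.0, 0.0, 1.0]] [[0.488, 0.559, -0.67, 1.126], [0.873, -0.307, 0.38, -0.453], [0.007, -0.77, -0.638, 0.625], [0.0, 0.0, 0.0, 1.0]]
top [[411.0, 0.0, 322.5], [0.0, 411.0, 198.7], [0.0, 0.0, 1.0]] [[0.012, -0.984, 0.175, 0.435], [-1.0, -0.013, -0.005, -0.147], [0.007, -0.175, -0.984, 1.024], [0.0, 0.0, 0.0, 1.0]]
```

View pics/scene0.png

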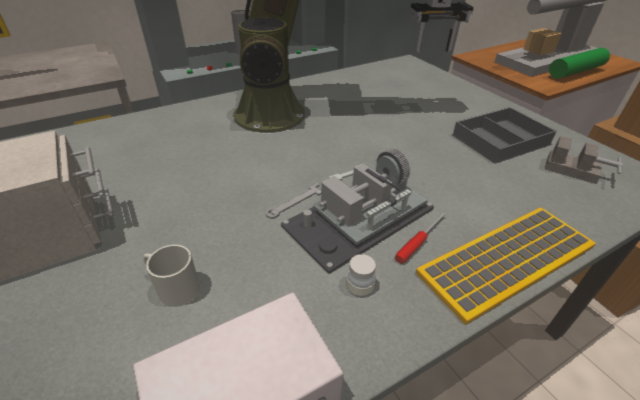

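View pics/top0.png

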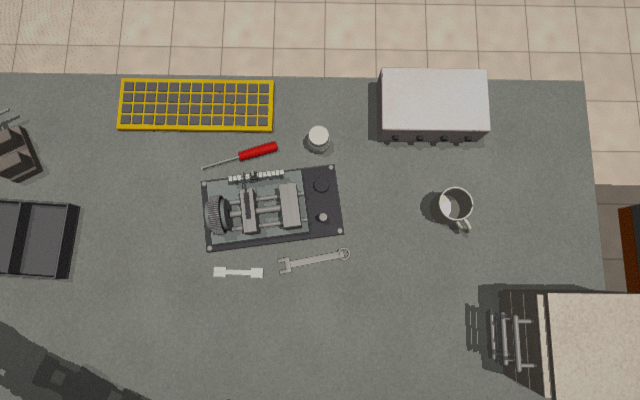

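The top view shows the fixture around px (270,207), with the wheel at (216,213), the pointer and graduated bar near (255,176), and the fixture slightly yawed. I'll enlarge it.

```bash
python3 - <<'E'
import cv2
p=cv2.imread("pics/top0.png");cv2.imwrite("pics/top0z.png",cv2.resize(p[155:260,190:350],None,fx=5,fy=5,interpolation=cv2.INTER_CUBIC))
p=cv2.imread("pics/scene0.png");cv2.imwrite("pics/scene0z.png",cv2.resize(p[145:270,275:435],None,fx=4.7,fy=4.7,interpolation=cv2.INTER_CUBIC))
E
```

```text
(no output)
```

View pics/top0z.png

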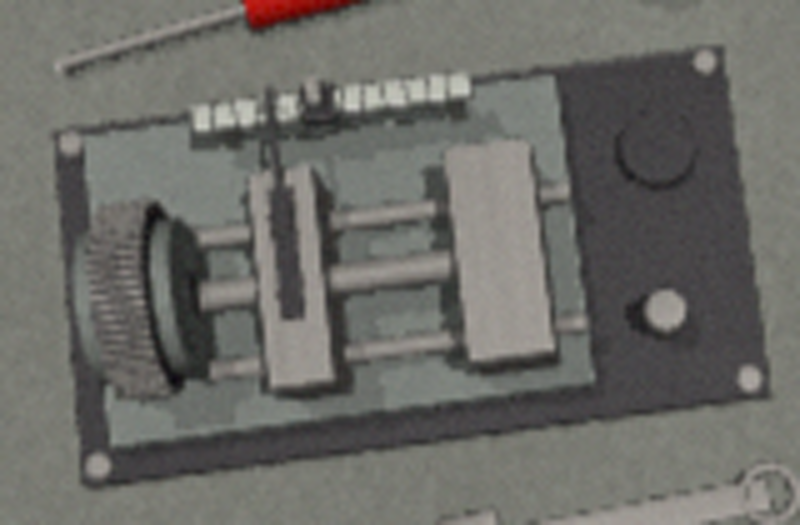

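View pics/scene0z.png

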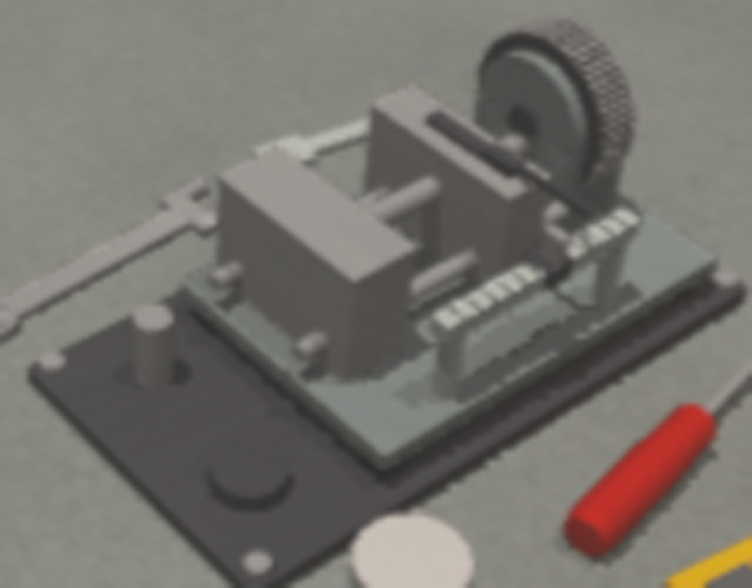

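```bash
cat > h.py <<'E'
import numpy as np,cv2
from scipy.optimize import least_squares
from station import ctrl
def ray(n,px,z):
    m=ctrl.camera_model(n);K=np.array(m["K"]);E=np.array(m["extrinsics"])
    d=E[:3,:3]@np.linalg.inv(K)@np.array([px[0],px[1],1.]);c=E[:3,3]
    return c+d*(z-c[2])/d[2]
def proj(n,P):
    m=ctrl.camera_model(n);K=np.array(m["K"]);E=np.array(m["extrinsics"])
    q=E[:3,:3].T@(np.asarray(P)-E[:3,3]);q=K@q;return q[:2]/q[2]
def uz(u,v,x0=190,y0=155,f=5): return ((u+.5)/f-.5+x0,(v+.5)/f-.5+y0)
def F2W(p,f):
    c,s=np.cos(p[2]),np.sin(p[2]);return np.array([p[0]+c*f[0]-s*f[1],p[1]+s*f[0]+c*f[1],f[2]])
def W2F(p,w):
    c,s=np.cos(p[2]),np.sin(p[2]);d=w[:2]-p[:2];return np.array([c*d[0]+s*d[1],-s*d[0]+c*d[1],w[2]])
E
python3 - <<'E'
from h import *
obs=[((55,132),(.105,.17,.012)),((722,47),(.105,-.17,.012)),((770,397),(-.075,-.17,.012)),((85,487),(-.075,.17,.012)),
 ((445,150),(.05,-.03,.103)),((530,141),(.05,-.07,.103)),((555,353),(-.05,-.07,.103)),((470,362),(-.05,-.03,.103)),
 ((250,175),(.05,.06,.103)),((313,167),(.05,.03,.103)),((332,383),(-.05,.03,.103)),((270,390),(-.05,.06,.103))]
so=[((258,592),(.105,-.17,.012)),((33,372),(-.075,-.17,.012)),((745,290),(.105,.17,.012)),((355,282),(.05,-.07,.103)),((218,182),(-.05,-.07,.103)),((415,247),(.05,-.03,.103))]
W=[ray("top",uz(*u),f[2]) for u,f in obs]+[ray("scene",uz(*u,275,145,4.7),f[2]) for u,f in so]
A=[f for _,f in obs]+[f for _,f in so]
for nm,sl in(("top",slice(0,12)),("scene",slice(12,None)),("all",slice(None))):
    r=least_squares(lambda p:np.ravel([F2W(p,f)[:2]-w[:2] for f,w in zip(A[sl],W[sl])]),[.45,0,0])
    print(nm,r.x,"res mm",np.round(r.fun.reshape(-1,2)*1e3,1).tolist())
p=r.x;np.save("fix.npy",p)
for nm,u,z in(("ptr",(270,95),.111),("mark",(312,85),.106),("riderlow",(318,115),.1)):
    print(nm,W2F(p,ray("top",uz(*u),z))*1e3)
print("wheel",F2W(p,(0,.115,.138)),proj("top",F2W(p,(0,.115,.138))))
E
```

```text
top [ 0.57720047 -0.02735679  0.14280828] res mm [[0.5, 0.7], [0.1, -0.7], [-0.6, -1.4], [-0.8, 1.0], [0.4, 0.6], [1.3, -0.2], [-0.3, -0.9], [-1.4, 0.6], [0.4, 1.2], [0.6, 0.0], [0.3, -1.5], [-0.5, 0.5]]
scene [ 0.58267894 -0.02906143  0.15186008] res mm [[2.7, -2.8], [-2.3, -3.3], [-0.4, 4.5], [1.4, -0.8], [-4.1, 1.4], [2.6, 0.9]]
all [ 0.57906812 -0.0279127   0.14920887] res mm [[1.2, 0.6], [2.9, -0.4], [2.4, -2.3], [0.1, -0.2], [2.4, 0.4], [3.6, -0.4], [2.1, -1.7], [0.7, -0.2], [1.9, 0.9], [2.2, -0.2], [2.0, -2.4], [1.0, -0.4], [-1.3, -2.0], [-6.4, -2.0], [-3.5, 5.5], [-2.3, 0.2], [-7.9, 2.7], [-1.0, 1.9]]
ptr [ 81.95332663  45.25800614 111.        ]
mark [ 85.36859427  26.49325585 106.        ]
riderlow [ 72.4853732   26.07946572 100.        ]
wheel [0.5619727  0.08580954 0.138     ] [213.26408696 211.28194752]
```

```bash
python3 - <<'E'
import cv2,numpy as np
from h import *
p=cv2.imread("pics/top0.png");a=cv2.resize(p[165:190,225:265],None,fx=19,fy=19,interpolation=cv2.INTER_NEAREST)
s=cv2.imread("pics/scene0.png");b=cv2.resize(s[180:215,375:415],None,fx=19,fy=19,interpolation=cv2.INTER_NEAREST)[:600]
cv2.imwrite("pics/z1a.png",a);cv2.imwrite("pics/z1b.png",b)
from scipy.spatial.transform import Rotation as R
r=ctrl.get_obs()["eef_rot"];M=R.from_euler("xyz",r).as_matrix();print(np.round(M,3))
P=np.array([.5772,-.0274,.1428])
for y in(45,40,35,30,25,20,15): print(y,proj("top",F2W(P,(.084,y/1e3,.111))).round(1),proj("top",F2W(P,(.084,y/1e3,.106))).round(1),proj("scene",F2W(P,(.084,y/1e3,.111))).round(1),proj("scene",F2W(P,(.084,y/1e3,.106))).round(1))
E
```

```text
[[-0.     0.396  0.918]
 [-0.001  0.918 -0.396]
 [-1.    -0.001 -0.   ]]
45 [243.6 173.4] [244.  173.9] [398.8 188.1] [398.4 189.9]
40 [245.8 173.1] [246.2 173.6] [397.2 189. ] [396.9 190.7]
35 [248.  172.8] [248.3 173.3] [395.6 189.8] [395.3 191.6]
30 [250.1 172.5] [250.5 173.1] [394.1 190.7] [393.7 192.4]
25 [252.3 172.3] [252.7 172.8] [392.5 191.5] [392.1 193.3]
20 [254.5 172. ] [254.9 172.5] [390.9 192.4] [390.5 194.2]
15 [256.7 171.7] [257.  172.2] [389.2 193.3] [388.9 195.1]
```

View pics/z1a.png

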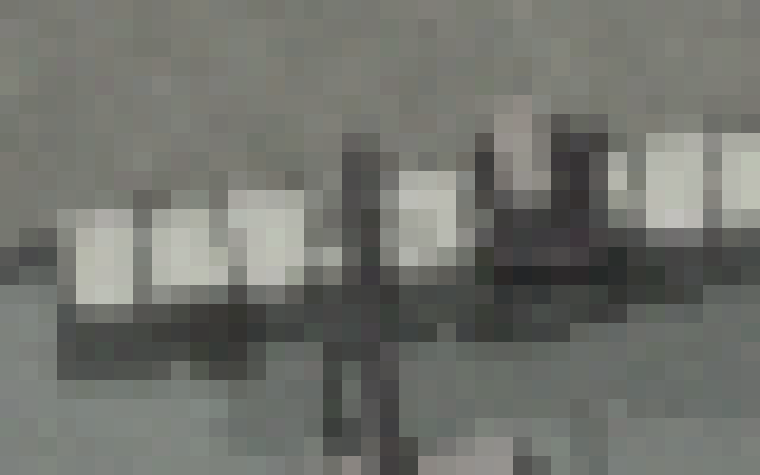

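View pics/z1b.png

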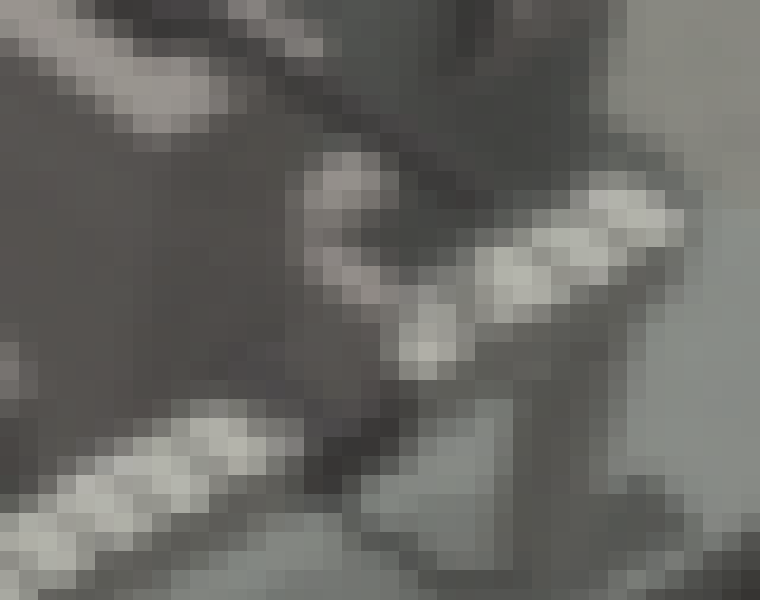

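The top view shows the pointer end at px (243.5,172), which is fixture y 45. The pinkish mark plate on the dark rider is at about (251.8,171), so y is about 27. The jaw therefore has to travel about 18 mm, which is about 160 mm of rim. I'll shut the fingers and move above the wheel, turning the tool so the fingers line up along the wheel axis.

Emit:
jog_arm --rows '[0.02, -0.026, 0, 0, 0, 2, 1, 0.02, -0.026, 0, 0, 0, 2, 1, 0.02, -0.026, 0, 0, 0, 2, 1, 0.02, -0.026, 0, 0, 0, 2, 1, 0.02, -0.026, 0, 0, 0, 2, 1, 0.02, -0.026, 0, 0, 0, 2, 1, 0.02, -0.026, 0, 0, 0, 2, 1, 0.02, -0.026, 0, 0, 0, 2, 1]' --squeeze 20

```text
time_s: 0.77
ee_pos: [0.3782, 0.2956, 0.1765]
eef_rot: [-2.418, 1.57, -2.543]
force: [0.5, 0.1, 0.6]
grip_width: 0.044
```

Emit:
jog_arm --rows '[0.02, -0.026, 0, 0, 0, 2, 1, 0.02, -0.026, 0, 0, 0, 2, 1, 0.02, -0.026, 0, 0, 0, 2, 1, 0.02, -0.026, 0, 0, 0, 2, 1, 0.02, -0.026, 0, 0, 0, 2, 1, 0.02, -0.026, 0, 0, 0, 2, 1, 0.02, -0.026, 0, 0, 0, 2, 1, 0.02, -0.026, 0, 0, 0, 1.5, 1]'

```text
time_s: 1.43
ee_pos: [0.5382, 0.0876, 0.1764]
eef_rot: [2.972, 1.57, 3.117]
force: [-0.2, 0.3, 0.8]
grip_width: 0.0002
```

Emit:
jog_arm --rows '[0, 0, 0, 0, 0, 0, 1, 0, 0, 0, 0, 0, 0, 1]'

```text
time_s: 1.6
ee_pos: [0.5378, 0.088, 0.1759]
eef_rot: [3.037, 1.57, -3.106]
force: [-0.7, 0.3, -0.1]
grip_width: 0.0002
```

```bash
python3 - <<'E'
from h import *
p,d=ctrl.camera("scene");q,e=ctrl.camera("top")
cv2.imwrite("pics/s1.png",cv2.resize(p[90:250,290:450,::-1],None,fx=3.7,fy=3.7,interpolation=cv2.INTER_CUBIC))
cv2.imwrite("pics/t1.png",cv2.resize(q[140:270,170:330,::-1],None,fx=4.5,fy=4.5,interpolation=cv2.INTER_CUBIC))
E
```

```text
(no output)
```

View pics/s1.png

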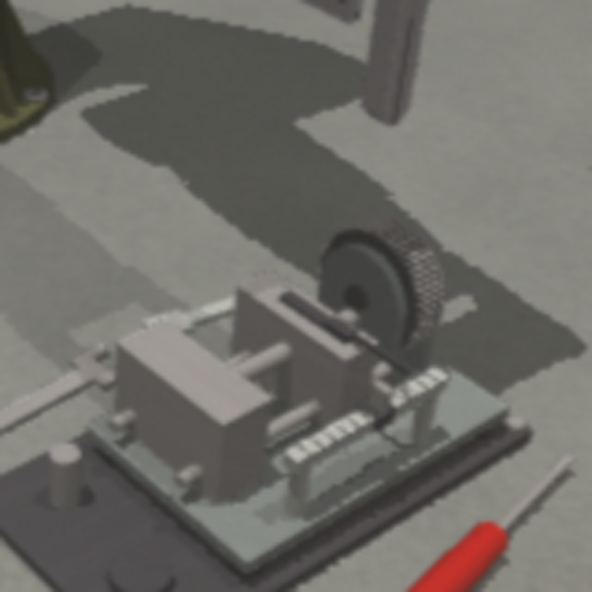

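View pics/t1.png

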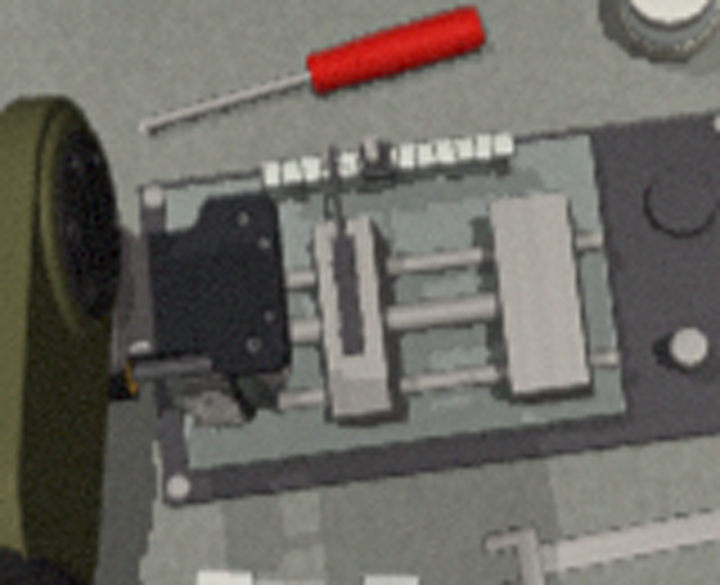

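```bash
python3 - <<'E'
from h import *
o=ctrl.get_obs();print(o["ee_pos"],o["qpos"])
u=proj("scene",o["ee_pos"]);print(u,(u-[290,90])*3.7)
u=proj("top",o["ee_pos"]);print(u,(u-[170,140])*4.5)
E
```

```text
[0.53714939 0.08956008 0.17637474] [ 9.78877834e-02  2.88464868e-01  1.53639921e+00  1.20411768e-04
  1.31739788e+00 -1.61571960e+00]
[391.48291375 131.72643526] [375.48678087 154.38781048]
[206.03132261 220.43323063] [162.14095177 361.94953785]
```

```bash
python3 - <<'E'
from h import *
def d3(n,d,u,v):
    m=ctrl.camera_model(n);K=np.array(m["K"]);E=np.array(m["extrinsics"])
    z=d[v,u];q=np.linalg.inv(K)@[u,v,1]*z;return (E[:3,:3]@q+E[:3,3]).round(4)
for i in range(2):
    p,d=ctrl.camera("scene");print(ctrl.get_obs()["ee_pos"])
cv2.imwrite("pics/s2.png",cv2.resize(p[80:150,360:440,::-1],None,fx=8,fy=8,interpolation=cv2.INTER_NEAREST))
for v in range(108,128,2): print(v,[d3("scene",d,u,v).tolist() for u in(392,396,400)])
print("wheel",[d3("scene",d,u,v).tolist() for u,v in((395,152),(392,152),(398,153),(400,156))])
print("jaw top",[d3("scene",d,u,v).tolist() for u,v in((367,175),(345,180),(350,190))], "table",d3("scene",d,330,300))
p,d=ctrl.camera("top")
print("jaw top T",[d3("top",d,u,v).tolist() for u,v in((248,225),(290,200))], "table",d3("top",d,330,300))
E
```

```text
[0.53705327 0.0899083  0.17654768]
[0.53710118 0.09000347 0.17668838]
108 [[0.5394, 0.078, 0.2411], [0.5487, 0.0812, 0.2444], [0.5495, 0.0923, 0.2421]]
110 [[0.5406, 0.0778, 0.2368], [0.5493, 0.0816, 0.2397], [0.548, 0.0947, 0.236]]
112 [[0.5413, 0.078, 0.2321], [0.5483, 0.0835, 0.2339], [0.5472, 0.0965, 0.2302]]
114 [[0.5417, 0.0786, 0.2272], [0.5488, 0.084, 0.2291], [0.5482, 0.0966, 0.2257]]
116 [[0.5409, 0.0802, 0.2215], [0.5495, 0.0843, 0.2244], [0.5482, 0.0976, 0.2205]]
118 [[0.5441, 0.0782, 0.2184], [0.5507, 0.0842, 0.22], [0.5467, 0.1, 0.2141]]
120 [[0.5439, 0.0793, 0.213], [0.5485, 0.0871, 0.2132], [0.2549, 0.3799, -0.0007]]
122 [[0.2492, 0.3501, -0.0035], [0.5477, 0.0889, 0.2073], [0.2649, 0.3719, -0.0016]]
124 [[0.2672, 0.335, 0.0015], [0.2701, 0.3503, -0.0011], [0.275, 0.3639, -0.0023]]
126 [[0.2731, 0.331, -0.0022], [0.2816, 0.3409, -0.0006], [0.2884, 0.3525, -0.0004]]
wheel [[0.5639, 0.086, 0.1361], [0.5611, 0.0791, 0.1366], [0.5682, 0.092, 0.1338], [0.5779, 0.0907, 0.1314]]
jaw top [[0.5717, 0.0031, 0.1027], [0.4492, 0.0286, -0.0031], [0.5985, -0.062, 0.1017]] table [ 7.637e-01 -2.095e-01 -5.000e-04]
jaw top T [[0.5371, 0.0156, 0.1014], [0.5955, -0.0774, 0.1008]] table [ 0.3681 -0.1732 -0.0043]
```

View pics/s2.png

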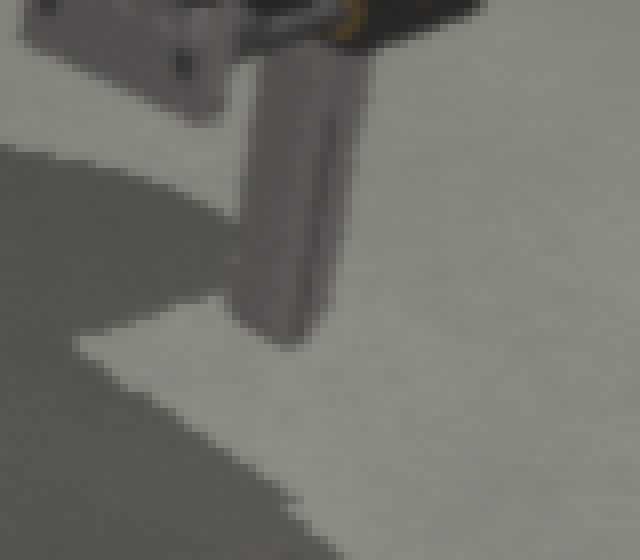

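The wheel top by depth is 0.136–0.138 m, as given. The fingertip by depth shows about 30 mm higher than the reported TCP, so I'll descend slowly and go by the force.

Emit:
jog_arm --rows '[0.005, -0.004, -0.012, 0, 0, 0, 1, 0, 0, -0.012, 0, 0, 0, 1, 0, 0, -0.006, 0, 0, 0, 1, 0, 0, 0, 0, 0, 0, 1]'

```text
time_s: 2.18
ee_pos: [0.5418, 0.0852, 0.1447]
eef_rot: [3.095, 1.568, -3.045]
force: [-0.8, 0.3, -0.7]
grip_width: 0.0007
```

```bash
python3 - <<'E'
from h import *
p,d=ctrl.camera("scene");o=ctrl.get_obs();print(o["ee_pos"],o["force"],o["time_s"])
cv2.imwrite("pics/s3.png",cv2.resize(p[100:200,350:450,::-1],None,fx=6,fy=6,interpolation=cv2.INTER_CUBIC))
E
```

```text
[0.54226291 0.08519742 0.14581933] [-0.53537182  0.11277858  1.25140449] 2.2333
```

View pics/s3.png

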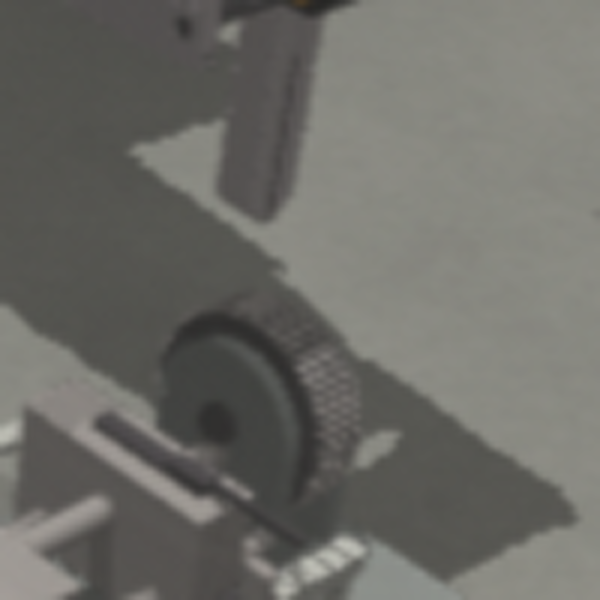

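The finger is still well above the wheel in the image. I'll descend in small checked steps.

Emit:
jog_arm --rows '[0, 0, -0.004, 0, 0, 0, 1, 0, 0, -0.004, 0, 0, 0, 1, 0, 0, -0.004, 0, 0, 0, 1, 0, 0, 0, 0, 0, 0, 1]'

```text
time_s: 2.57
ee_pos: [0.5423, 0.0851, 0.1339]
eef_rot: [3.09, 1.57, -3.05]
force: [-0.5, -0.2, -0.3]
grip_width: 0.0001
```

Emit:
jog_arm --rows '[0, 0, -0.003, 0, 0, 0, 1, 0, 0, -0.003, 0, 0, 0, 1, 0, 0, 0, 0, 0, 0, 1]'

```text
time_s: 2.82
ee_pos: [0.5424, 0.0851, 0.1281]
eef_rot: [3.136, 1.57, -3.004]
force: [-0.2, -1.5, 0.0]
grip_width: 0.0007
```

Emit:
jog_arm --rows '[0, 0, -0.005, 0, 0, 0, 1, 0, 0, -0.005, 0, 0, 0, 1, 0, 0, -0.003, 0, 0, 0, 1, 0, 0, 0, 0, 0, 0, 1]'

```text
time_s: 3.15
ee_pos: [0.5422, 0.085, 0.1147]
eef_rot: [3.107, 1.57, -3.033]
force: [0.1, 0.1, -0.9]
grip_width: 0.0005
```

```bash
python3 - <<'E'
from h import *
p,d=ctrl.camera("scene");o=ctrl.get_obs();print(o["ee_pos"],o["force"],o["time_s"])
cv2.imwrite("pics/s4.png",cv2.resize(p[100:200,350:450,::-1],None,fx=6,fy=6,interpolation=cv2.INTER_CUBIC))
E
```

```text
[0.5424262  0.08506597 0.11519555] [-0.37447766  0.5058885  -0.36057627] 3.2
```

View pics/s4.png

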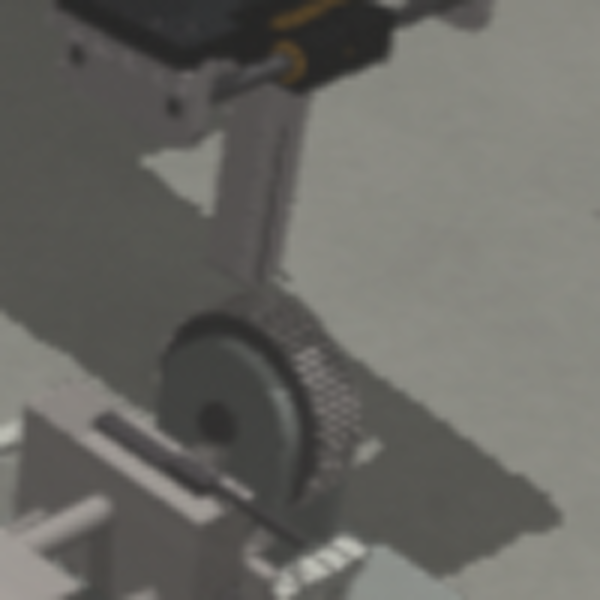

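Emit:
jog_arm --rows '[0, 0, -0.003, 0, 0, 0, 1, 0, 0, -0.003, 0, 0, 0, 1, 0, 0, 0, 0, 0, 0, 1]'

```text
time_s: 3.45
ee_pos: [0.5424, 0.0851, 0.109]
eef_rot: [3.106, 1.57, -3.034]
force: [-0.1, 0.1, 0.9]
grip_width: 0.0007
```

Emit:
jog_arm --rows '[0, 0, -0.002, 0, 0, 0, 1, 0, 0, -0.002, 0, 0, 0, 1, 0, 0, 0, 0, 0, 0, 1]'

```text
time_s: 3.7
ee_pos: [0.5428, 0.0851, 0.106]
eef_rot: [-0.097, 1.57, 0.046]
force: [-2.5, -0.1, 7.2]
grip_width: 0.0003
```

Contact at a TCP reading of about 0.107, with about 7 N. First stroke follows, along the fixture's +x direction (0.99, 0.14).

Emit:
jog_arm --rows '[0.0059, 0.0009, 0.0005, 0, 0, 0, 1, 0.0059, 0.0009, 0.0003, 0, 0, 0, 1, 0.0059, 0.0009, 0, 0, 0, 0, 1]'

```text
time_s: 3.95
ee_pos: [0.5611, 0.0878, 0.1075]
eef_rot: [-0.127, 1.569, 0.016]
force: [-0.7, -1.2, 7.4]
grip_width: 0.0004
```

Emit:
jog_arm --rows '[0.0059, 0.0009, 0, 0, 0, 0, 1, 0.0059, 0.0009, -0.0003, 0, 0, 0, 1, 0.0059, 0.0009, -0.0005, 0, 0, 0, 1]'

```text
time_s: 4.2
ee_pos: [0.579, 0.0905, 0.1066]
eef_rot: [-0.152, 1.569, -0.009]
force: [-0.3, -0.6, 6.1]
grip_width: 0.0005
```

```bash
cat > look.py <<'E'
from h import *
import sys
t=sys.argv[1]
q,e=ctrl.camera("top");o=ctrl.get_obs();print(np.round(o["ee_pos"],4),np.round(o["force"],1),o["time_s"])
np.save(f"pics/{t}.npy",q)
c=q[160:200,225:285,::-1]
cv2.imwrite(f"pics/{t}.png",cv2.resize(c,None,fx=13,fy=13,interpolation=cv2.INTER_CUBIC))
E
python3 look.py k1
```

```text
[0.5797 0.0906 0.1065] [3.  0.2 5.9] 4.25
```

View pics/k1.png

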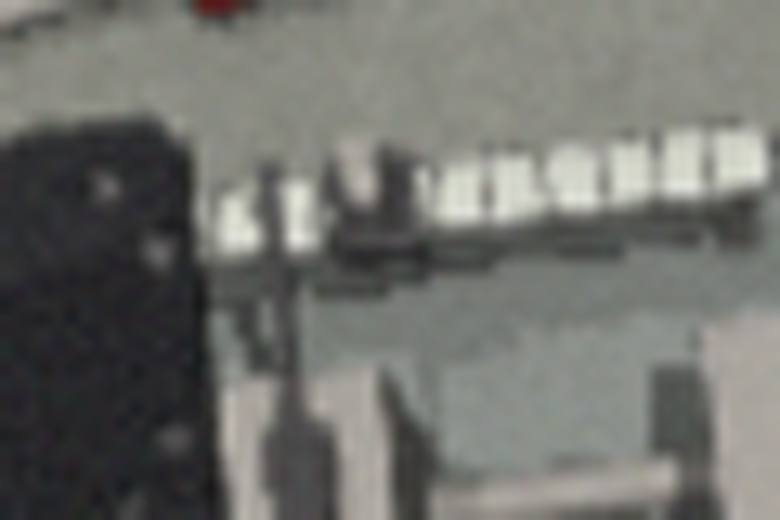

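The stroke worked. The pointer is now at px ≈245.1 (it was 243.5) and the mark plate is at ≈252.0. That leaves about 14.5 mm, or about 130 mm of rolling. I'll lift, return and stroke again.

Emit:
jog_arm --rows '[0, 0, 0.01, 0, 0, 0, 1, -0.0177, -0.0027, 0, 0, 0, 0, 1, -0.0177, -0.0027, 0, 0, 0, 0, 1, 0, 0, 0, 0, 0, 0, 1, 0, 0, -0.006, 0, 0, 0, 1, 0, 0, -0.004, 0, 0, 0, 1, 0, 0, 0, 0, 0, 0, 1]'

```text
time_s: 4.83
ee_pos: [0.5431, 0.0852, 0.1053]
eef_rot: [-0.16, 1.571, -0.017]
force: [-1.7, -0.4, 7.9]
grip_width: 0.0006
```

Emit:
jog_arm --rows '[0.0059, 0.0009, 0.0005, 0, 0, 0, 1, 0.0059, 0.0009, 0.0003, 0, 0, 0, 1, 0.0059, 0.0009, 0, 0, 0, 0, 1, 0.0059, 0.0009, 0, 0, 0, 0, 1, 0.0059, 0.0009, -0.0003, 0, 0, 0, 1, 0.0059, 0.0009, -0.0005, 0, 0, 0, 1]'

```text
time_s: 5.33
ee_pos: [0.5794, 0.0905, 0.1061]
eef_rot: [-0.184, 1.569, -0.041]
force: [0.3, -0.6, 5.6]
grip_width: 0.0004
```

Emit:
jog_arm --rows '[0, 0, 0.01, 0, 0, 0, 1, -0.0177, -0.0027, 0, 0, 0, 0, 1, -0.0177, -0.0027, 0, 0, 0, 0, 1, 0, 0, 0, 0, 0, 0, 1, 0, 0, -0.006, 0, 0, 0, 1, 0, 0, -0.004, 0, 0, 0, 1, 0, 0, 0, 0, 0, 0, 1]'

```text
time_s: 5.92
ee_pos: [0.5432, 0.0852, 0.1052]
eef_rot: [2.871, 1.571, 3.014]
force: [-1.4, -0.3, 7.5]
grip_width: 0.0005
```

```bash
python3 look.py k2
```

```text
[0.5433 0.0852 0.1055] [-2.7 -0.1  7.6] 5.9667
```

View pics/k2.png

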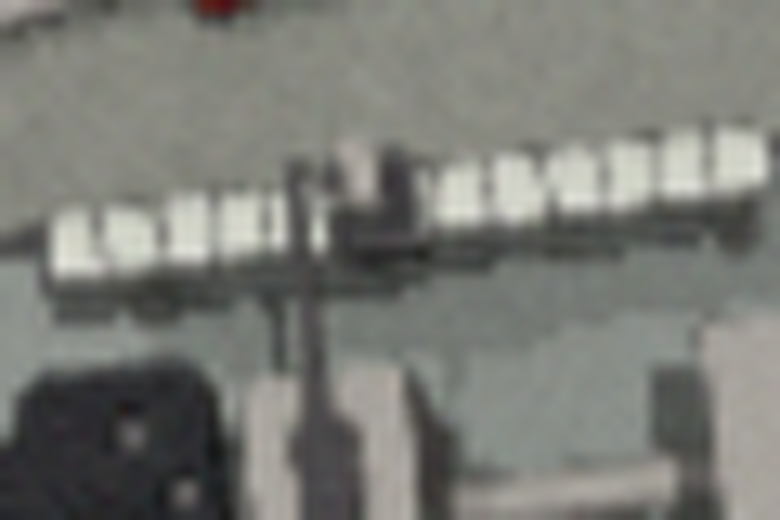

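Pointer now at zoom px 298 and plate at 357, leaving about 9.6 mm. I'll do two more strokes, lifting and looking after them.

Emit:
jog_arm --rows '[0.0059, 0.0009, 0.0005, 0, 0, 0, 1, 0.0059, 0.0009, 0.0003, 0, 0, 0, 1, 0.0059, 0.0009, 0, 0, 0, 0, 1, 0.0059, 0.0009, 0, 0, 0, 0, 1, 0.0059, 0.0009, -0.0003, 0, 0, 0, 1, 0.0059, 0.0009, -0.0005, 0, 0, 0, 1]'

```text
time_s: 6.47
ee_pos: [0.5795, 0.0906, 0.106]
eef_rot: [-0.164, 1.569, -0.021]
force: [1.4, -0.7, 7.1]
grip_width: 0.0007
```

Emit:
jog_arm --rows '[0, 0, 0.01, 0, 0, 0, 1, -0.0177, -0.0027, 0, 0, 0, 0, 1, -0.0177, -0.0027, 0, 0, 0, 0, 1, 0, 0, 0, 0, 0, 0, 1, 0, 0, -0.006, 0, 0, 0, 1, 0, 0, -0.004, 0, 0, 0, 1, 0, 0, 0, 0, 0, 0, 1]'

```text
time_s: 7.05
ee_pos: [0.5432, 0.0852, 0.1051]
eef_rot: [2.822, 1.571, 2.965]
force: [-3.4, 0.6, 8.4]
grip_width: 0.0002
```

```bash
python3 look.py k3
```

```text
[0.5434 0.0852 0.1055] [-2.  -0.5  8.3] 7.1
```

View pics/k3.png

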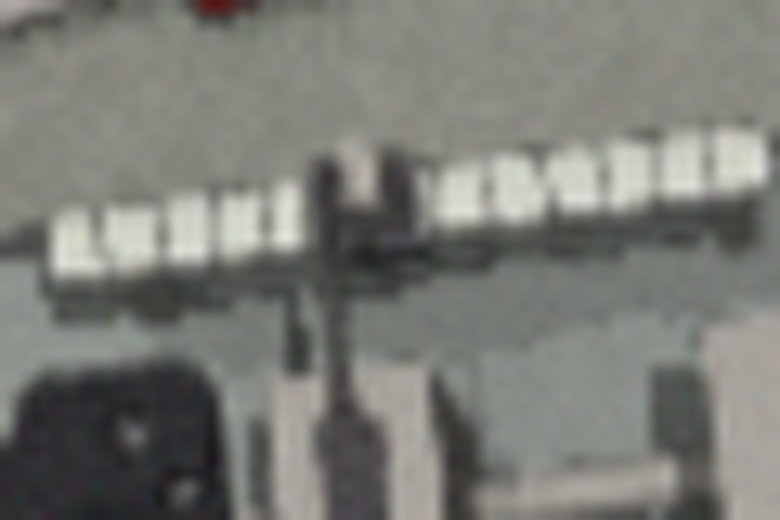

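Pointer at zoom px 324, plate at about 358. About 5 mm remains, so one more full stroke and then a fine one.

Emit:
jog_arm --rows '[0.0059, 0.0009, 0.0005, 0, 0, 0, 1, 0.0059, 0.0009, 0.0003, 0, 0, 0, 1, 0.0059, 0.0009, 0, 0, 0, 0, 1, 0.0059, 0.0009, 0, 0, 0, 0, 1, 0.0059, 0.0009, -0.0003, 0, 0, 0, 1, 0.0059, 0.0009, -0.0005, 0, 0, 0, 1]'

```text
time_s: 7.6
ee_pos: [0.5796, 0.0906, 0.106]
eef_rot: [-0.171, 1.569, -0.028]
force: [0.7, -0.2, 6.4]
grip_width: 0.0002
```

Emit:
jog_arm --rows '[0, 0, 0.01, 0, 0, 0, 1, -0.0177, -0.0027, 0.005, 0, 0, 0, 1, -0.0177, -0.0027, 0, 0, 0, 0, 1, 0, 0, 0, 0, 0, 0, 1]'

```text
time_s: 7.93
ee_pos: [0.541, 0.085, 0.1208]
eef_rot: [3.053, 1.57, -3.087]
force: [0.6, 0.5, 0.9]
grip_width: 0.0006
```

```bash
python3 look.py k4; python3 - <<'E'
from h import *
p,d=ctrl.camera("scene")
cv2.imwrite("pics/s5.png",cv2.resize(p[165:215,365:425,::-1],None,fx=12,fy=12,interpolation=cv2.INTER_CUBIC))
E
```

```text
[0.5422 0.0851 0.121 ] [0.5 0.2 0.4] 7.9833
```

View pics/k4.png

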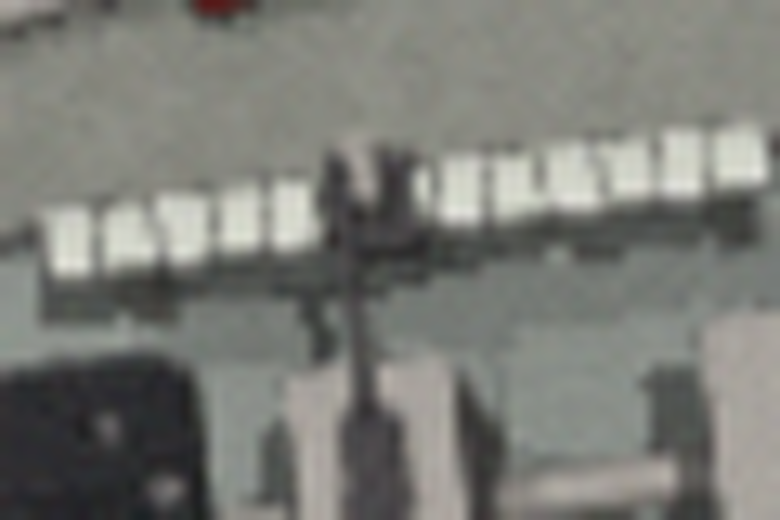

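View pics/s5.png

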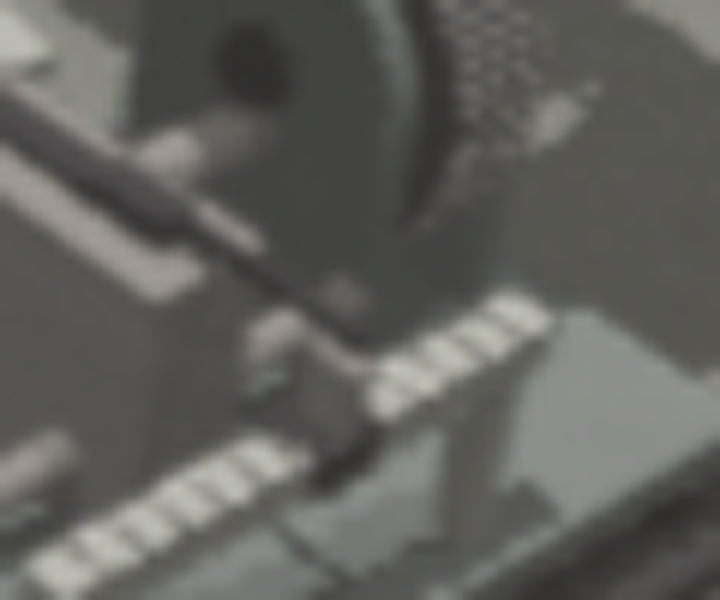

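```bash
cat > trav.py <<'E'
from h import *
import sys
P=np.array([.5772,-.0274,.1428])
a=cv2.cvtColor(cv2.imread("pics/top0.png"),cv2.COLOR_BGR2GRAY)
b=cv2.cvtColor(np.load(f"pics/{sys.argv[1]}.npy"),cv2.COLOR_RGB2GRAY)
def up(i): return cv2.resize(i.astype(np.float32),None,fx=10,fy=10,interpolation=cv2.INTER_CUBIC)
A=up(a[180:245,225:285]);B=up(b[180:245,225:285])
for (r0,r1,c0,c1) in((10,50,15,31),(8,30,15,30),(10,30,18,28)):
    T=A[r0*10:r1*10,c0*10:c1*10]
    m=cv2.matchTemplate(B,T,cv2.TM_CCOEFF_NORMED);_,s,_,l=cv2.minMaxLoc(m)
    dx=(l[0]-c0*10)/10;dy=(l[1]-r0*10)/10
    p0=proj("top",F2W(P,(0,.045,.103)));w=ray("top",p0+[dx,dy],.103)
    print(round(s,3),dx,dy,"jaw y",(W2F(P,w)*1e3).round(2))
# static check
T=up(a[168:182,270:285]);m=cv2.matchTemplate(up(b[160:190,262:293]),T,cv2.TM_CCOEFF_NORMED);_,s,_,l=cv2.minMaxLoc(m);print("static",s,l[0]/10-8,l[1]/10-8)
E
python3 trav.py k4
python3 - <<'E'
import cv2,numpy as np
a=cv2.imread("pics/top0.png").astype(int)
for r in range(168,180): print(r,a[r,246:262].mean(1).astype(int).tolist(),(a[r,246:262,2]-a[r,246:262,1]).tolist())
E
```

```text
0.932 7.4 -0.8 jaw y [ -0.34  28.24 103.  ]
0.958 7.4 -0.9 jaw y [ -0.11  28.21 103.  ]
0.97 7.3 -1.2 jaw y [  0.6   28.37 103.  ]
static 0.9978375434875488 0.0 0.0
168 [117, 115, 118, 117, 117, 121, 117, 123, 128, 124, 122, 120, 117, 122, 122, 121] [-2, 0, 0, -4, 0, 0, 0, -1, 0, 0, 0, -2, -2, -1, -2, -2]
169 [115, 114, 119, 119, 117, 119, 117, 125, 123, 126, 118, 120, 122, 120, 121, 122] [0, -2, 0, 1, -5, -2, -1, -1, -2, -2, -1, -1, 0, 0, -1, -2]
170 [114, 118, 119, 121, 125, 131, 137, 130, 120, 120, 116, 120, 120, 115, 120, 120] [-1, -1, -3, 2, 1, 2, 5, -2, 0, -1, -1, -1, 1, -1, -2, -1]
171 [117, 117, 123, 118, 116, 141, 142, 114, 84, 98, 98, 118, 122, 121, 127, 128] [2, 3, 1, -3, 1, 3, 6, 2, 2, -2, 1, -3, 0, 1, -1, -2]
172 [121, 121, 119, 116, 85, 145, 147, 121, 64, 71, 65, 106, 119, 157, 165, 172] [0, -3, -2, -1, 3, 5, 3, 3, 1, 1, 2, -3, -1, -2, -2, 0]
173 [124, 111, 119, 107, 61, 124, 145, 122, 58, 52, 84, 161, 122, 178, 179, 181] [-1, -1, -2, 2, 1, 4, 2, 2, 4, 3, 1, -1, -3, -3, -1, -2]
174 [169, 172, 168, 133, 65, 114, 144, 138, 65, 54, 88, 177, 123, 184, 184, 179] [-1, -2, 1, -2, 1, 5, 3, 3, 1, 2, 3, -1, -2, -2, -2, -3]
175 [185, 184, 184, 119, 73, 86, 109, 99, 55, 50, 82, 146, 141, 184, 184, 179] [-1, 0, -1, -2, 2, 1, 1, 0, 2, 4, -1, -2, -2, 1, -4, -2]
176 [163, 168, 182, 119, 104, 59, 67, 61, 53, 57, 73, 113, 123, 184, 191, 182] [-2, -1, -2, 0, -2, 1, 2, -1, 1, 1, -1, -4, 1, -1, 1, 2]
177 [160, 162, 182, 138, 88, 60, 61, 60, 61, 58, 68, 70, 76, 107, 110, 112] [-1, -2, -2, 1, 1, 3, -2, 2, 2, 7, 3, 0, -1, -1, 2, -1]
178 [175, 157, 141, 108, 58, 67, 64, 68, 73, 65, 53, 43, 61, 66, 67, 70] [-2, 0, -3, -3, -1, 4, -1, 2, 3, 4, 1, -4, 0, -4, 1, -1]
179 [110, 101, 90, 77, 53, 40, 37, 38, 42, 41, 39, 44, 53, 52, 67, 73] [0, 0, 1, -1, -6, 3, -2, -1, 3, 3, -4, -2, -1, -5, 0, -2]
```

Both methods agree that the jaw is close. The template match gives jaw y 28.3 and the mark is at about 26.7, so about 1.8 mm (16 mm of rim) remains. One short stroke.

Emit:
jog_arm --rows '[0.0099, 0.0014, 0, 0, 0, 0, 1, 0, 0, -0.007, 0, 0, 0, 1, 0, 0, -0.0072, 0, 0, 0, 1, 0, 0, 0, 0, 0, 0, 1, 0.0053, 0.0008, 0, 0, 0, 0, 1, 0.0053, 0.0008, 0, 0, 0, 0, 1, 0.0053, 0.0008, 0, 0, 0, 0, 1, 0, 0, 0, 0, 0, 0, 1]'

```text
time_s: 8.7
ee_pos: [0.5696, 0.089, 0.1065]
eef_rot: [-0.086, 1.569, 0.057]
force: [0.6, -0.6, 8.1]
grip_width: 0.0005
```

Emit:
jog_arm --rows '[0, 0, 0.01, 0, 0, 0, 1, 0, 0, 0.01, 0, 0, 0, 1, -0.02, 0, 0.02, 0, 0, 0, 1, -0.02, 0, 0.01, 0, 0, 0, 1, 0, 0, 0, 0, 0, 0, 1]'

```text
time_s: 9.12
ee_pos: [0.5273, 0.0892, 0.1592]
eef_rot: [-0.012, 1.568, 0.131]
force: [0.5, 0.1, 0.8]
grip_width: 0.0003
```

```bash
python3 look.py k5; python3 trav.py k5; python3 - <<'E'
from h import *
p,d=ctrl.camera("scene")
cv2.imwrite("pics/s6.png",cv2.resize(p[165:215,365:425,::-1],None,fx=12,fy=12,interpolation=cv2.INTER_CUBIC))
E
```

```text
[0.5282 0.089  0.1581] [-0.4  0.1  0.2] 9.1667
0.972 8.1 -1.1 jaw y [  0.14  26.6  103.  ]
0.982 8.1 -1.2 jaw y [  0.37  26.58 103.  ]
0.986 8.1 -1.3 jaw y [  0.59  26.55 103.  ]
static 0.9979214072227478 0.0 0.0
```

View pics/k5.png

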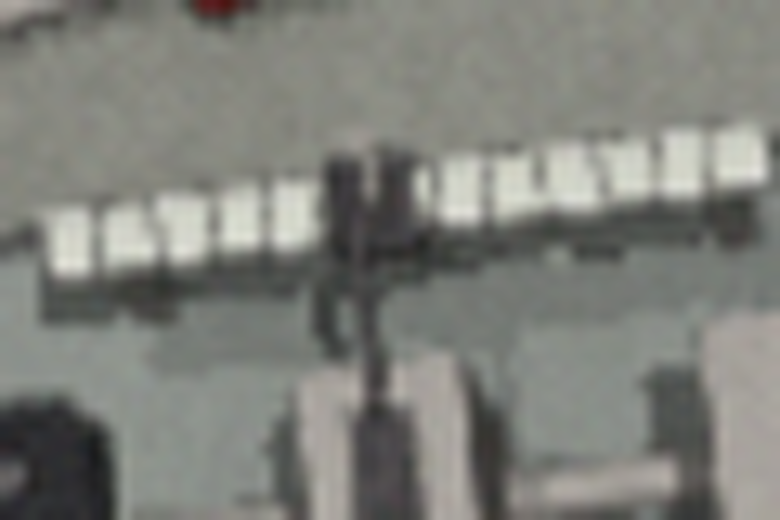

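View pics/s6.png

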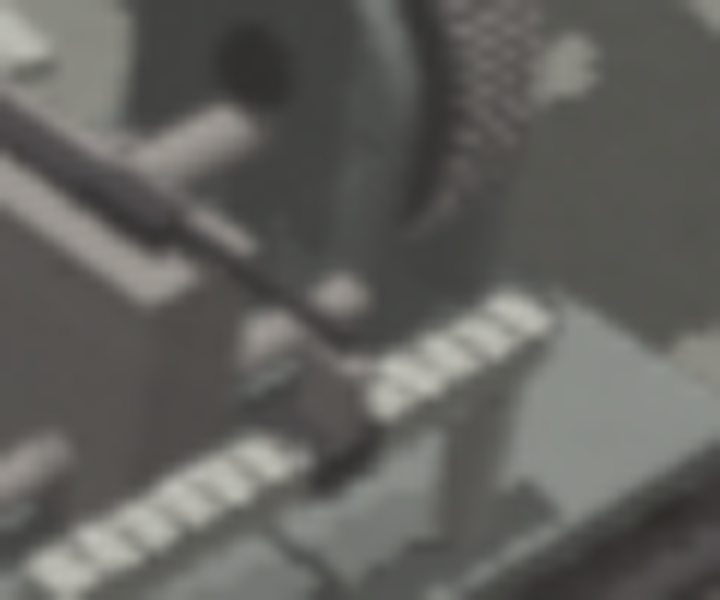

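```bash
python3 - <<'E'
import cv2,numpy as np
a=cv2.imread("pics/top0.png").astype(int)
k4=np.load("pics/k4.npy").astype(int);k5=np.load("pics/k5.npy").astype(int)
for r in range(169,190): print(r,*[i[r,247:258].mean(1).astype(int).tolist() for i in(a,k4,k5)])
print("init ptr")
for r in range(169,190): print(r,a[r,239:250].mean(1).astype(int).tolist())
E
```

```text
169 [114, 119, 119, 117, 119, 117, 125, 123, 126, 118, 120] [131, 133, 134, 134, 135, 135, 139, 138, 135, 135, 135] [126, 135, 131, 133, 135, 137, 139, 139, 138, 131, 134]
170 [118, 119, 121, 125, 131, 137, 130, 120, 120, 116, 120] [129, 134, 134, 135, 145, 152, 144, 134, 135, 132, 133] [127, 135, 130, 137, 145, 150, 144, 133, 135, 134, 135]
171 [117, 123, 118, 116, 141, 142, 114, 84, 98, 98, 118] [137, 136, 131, 116, 142, 154, 126, 97, 110, 109, 132] [134, 138, 134, 127, 130, 142, 124, 98, 109, 114, 131]
172 [121, 119, 116, 85, 145, 147, 121, 64, 71, 65, 106] [137, 136, 129, 80, 102, 160, 131, 77, 80, 76, 119] [134, 134, 127, 84, 85, 93, 128, 84, 78, 79, 119]
173 [111, 119, 107, 61, 124, 145, 122, 58, 52, 84, 161] [127, 131, 125, 67, 73, 144, 141, 74, 60, 98, 180] [126, 135, 121, 58, 62, 71, 121, 69, 62, 95, 178]
174 [172, 168, 133, 65, 114, 144, 138, 65, 54, 88, 177] [193, 183, 111, 70, 80, 136, 150, 74, 58, 101, 198] [190, 187, 149, 65, 62, 75, 126, 71, 63, 100, 194]
175 [184, 184, 119, 73, 86, 109, 99, 55, 50, 82, 146] [209, 201, 99, 67, 70, 89, 108, 65, 61, 91, 165] [208, 202, 1
[... 2689 characters left out ...]
, 180, 114, 115, 82, 68, 135, 160, 162, 182, 138]
178 [187, 182, 143, 161, 95, 62, 123, 175, 157, 141, 108]
179 [183, 153, 102, 116, 76, 59, 77, 110, 101, 90, 77]
180 [115, 91, 64, 72, 63, 62, 55, 73, 70, 72, 71]
181 [75, 73, 69, 70, 69, 66, 60, 70, 75, 73, 68]
182 [65, 65, 74, 73, 70, 69, 61, 65, 63, 92, 65]
183 [98, 101, 99, 63, 65, 63, 81, 94, 101, 105, 98]
184 [108, 110, 107, 70, 92, 72, 77, 105, 107, 106, 108]
185 [109, 104, 104, 65, 103, 75, 69, 105, 108, 106, 109]
186 [107, 108, 104, 67, 98, 83, 65, 105, 108, 107, 106]
187 [110, 110, 101, 60, 74, 84, 63, 102, 106, 104, 111]
188 [108, 111, 119, 78, 77, 94, 67, 74, 104, 115, 128]
189 [123, 117, 124, 110, 133, 103, 64, 67, 135, 138, 144]
```

The pointer now covers the mark plate. In the top view (row 173) its centre is at col ≈251.85, and in line would be ≈251.6, so the offset is about 0.5 mm. The template match gives jaw y 26.6 against mark y ≈27. The scene view agrees, with the blade tip directly above the plate's top edge. I'll withdraw the hand and hand in.

Emit:
jog_arm --rows '[-0.01, 0.01, 0.02, 0, 0, 0, 1, -0.01, 0.01, 0.02, 0, 0, 0, 1, 0, 0, 0, 0, 0, 0, 1, 0, 0, 0, 0, 0, 0, 1, 0, 0, 0, 0, 0, 0, 1]'

```text
time_s: 9.63
ee_pos: [0.5086, 0.1087, 0.1952]
eef_rot: [-3.067, 1.569, -2.924]
force: [-0.4, 0.6, -0.9]
grip_width: 0.0007
```

```bash
python3 look.py k6; python3 trav.py k6; python3 - <<'E'
from station import ctrl
print(ctrl.hand_in())
E
```

```text
[0.5085 0.1085 0.195 ] [ 0.4 -0.1 -0. ] 9.6833
0.977 8.1 -1.1 jaw y [  0.14  26.6  103.  ]
0.982 8.1 -1.2 jaw y [  0.37  26.58 103.  ]
0.986 8.1 -1.3 jaw y [  0.59  26.55 103.  ]
static 0.9981364607810974 0.0 0.0
the job is handed in; nothing more can be done
None
```

I rolled the wheel away from the robot in four full strokes of about 36 mm and one short stroke of about 16 mm. I pressed at about 6–8 N with the shut fingertips, then lifted clear and handed in at about 9.7 s.

- **Alignment:** after the last stroke the jaw measured y ≈ 26.6 mm and the mark y ≈ 27 mm. The pointer is therefore about 0.5 mm past the middle of the mark, inside the 3 mm tolerance. The scene camera view agreed.
- **At rest:** the jaw reading was unchanged after the hand withdrew, and the wrist force was back to about 0.
- **Disagreement on fingertip height:** in the depth images the fingertips sat about 30 mm above the reported TCP. I came down by force instead, and contact came at a reading of about 0.107, which matched the images.
- **Scene camera offset:** points from this camera were off by up to about 5 mm, so I measured with the top camera.
- **Not measured:** I did not check the loose objects individually. The hand stayed above the wheel throughout the work.

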